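# Clip the dish shelf onto the slotted upright

## Task

Hang the small dish shelf on the slotted stand: put both of its hooked tabs through the two slots, then press it straight down, firmly but gently, until it is fully home and the spring latch has snapped out over its bar. Do not ram or force the stand, leave the objective, the dropper bottle and the dish where they stand, and let go of the shelf at the end.

Things in the scene. Friction and masses are not known exactly. Their poses are not given: they have to be found in the camera images.
- shelf: Loose aluminium bracket shelf, 0.16-0.26 kg, standing upright at the start. Origin on its underside; z up, +x to its back, where the tabs are. Floor x -35..35, y -45..45 mm with 12 mm lips at front and sides. Back plate x 31..35, y -45..45, z 0..82 mm; at y = 0 its rear face has a recess 2 mm deep, z 42..58.5, over it a latch bar z 58.5..61 (full thickness), over that an open notch.
- grip (a point): Grip point on the shelf: centre of its upright web, 20 mm below the web's top (top at shelf z 88). The web is 10 mm thick across y, spans shelf x -22..22 here, and is free on both sides down to the floor: take it from above across its thickness. Axes as the shelf's. Obstacles: microscope to its left (eyepieces to 0.41 m), dark station to its right, 0.17 m high.
- tabs (a point): On the rear face of the back plate, midway between its two tabs, level with their necks' undersides (shelf x 35, z 56). Tabs at y -28 and +28 mm. Each: a neck 8 mm wide, 6 mm high, 5.5 mm long out of the plate, then a hook 6 mm wide that reaches from the neck's top to 13 mm below its underside; tip 12.2 mm behind the plate, its last 2 mm a nose only 3 x 15 mm. Axes as the shelf's.
- stand: Fixed dark stand carrying an aluminium slotted strip 116 mm wide, 4 mm thick. Origin on the table under the strip's front face, the plane x = 0; z up, the shelf comes from the -x side with its +x along the stand's +x. Base plate x -31..33, y -60..60, 10 mm high; uprights to z 150. A push of over some 30 N harms them (limit 55 N summed over their contacts).
- slots (a point): Midway between the two slots on the strip's front face, at their lower edges, if the strip were at mid height. The strip is clamped in long screw holes and really sits anywhere from 11 mm lower to 11 mm higher: not measured, find it by touch or sight. Slots at y -28 and +28 mm, 22 mm high, 13 mm wide, the lowest 7 mm only 10 mm wide. Strip spans z -66..+40 from here. 18 mm free behind it.
- home (a point): Where the shelf's origin is when fully home, if the strip were at mid height (really up to 11 mm lower or higher, with the strip): necks resting on the lower slot edges, back plate against the strip (up to 1.5 mm off it). The hooks pass through the slots while the shelf is 13 to 16 mm above its true home. Axes as the stand's.
- latch (a joint): Spring pawl in the strip's middle, 12 mm wide, 5 mm proud, flat underside 6 mm above the slots' lower edges, top sloping. Value in m: 0 = out, up to 0.007 in. The hooked-in shelf's recess holds it 1.5 to 3 mm in (5-6 N outward push). Pressing down, the latch bar drives it to 5 mm from 11 mm above home (3-10 N down); in the last mm it snaps out over the bar, to 0, then the necks bear hard.
- objective: Bystander: microscope objective, cone-shaped white metal, 26 mm wide, 48 mm high, standing loose; origin at the centre of its underside.
- dropper: Bystander: small brown dropper bottle with black cap, 28 mm wide, 62 mm high, standing loose; origin at the centre of its underside.
- dish: Bystander: flat round clear dish, 55 mm wide, 14 mm high, loose; origin at the centre of its underside.

How it is judged:
By the outcome, as a careful person would: the job done as asked, in the order asked, and still so for the second after the job is handed in, with the robot touching nothing.
It also fails if it takes over 67 s, if anything falls off the work surface, if the arm or the gripper's body presses on something with over 40 N, if the wrist force passes 120 N, or if a joint passes its speed limit or range.

## Robot

A 7-joint arm with a two-finger parallel gripper is mounted at the origin on a cart in front of the work surface, level with it; the furniture and walls round the work are solid. World frame = base frame: x ahead of the robot, y to its left, z up, the work surface at z = 0. Lengths are in m, angles in rad, forces in N, time in s.
With the tool pointing down it reaches from about 0.425 to 0.875 m from the base axis. Payload 4.7 kg.
Tool frame: the origin (TCP) lies midway between the tips of the shut fingers; the grasp point (between the pads) lies 19 mm behind it; z points along the fingers, y is the line along which they close (so a half turn about z gives the same grasp; the last joint's range is limited). The gripper opens to 87 mm and grips with 3 to 60 N. Pads are 19 mm wide; open, the fingers measure 117 mm over their backs; the gripper's body (75 mm by 190 mm) begins 51 mm behind the grasp point.
Start: joints at [-1.191, 0.321, -0.07, 1.45, 0.023, 1.371, -0.057], TCP at [0.233, 0.607, 0.223] pointing down, gripper open.
Joint ranges: [-2.86, 2.86], [-0.3, 2.09], [-1.38, 1.24], [0.06, 2.45], [-1.56, 4.7], [0.09, 2.05], [-2.69, 2.69]. Speed limits (rad/s): [2.57, 2.57, 3.14, 3.14, 3.14, 3.14, 3.14].

## Interface

Orientations are given as a unit quaternion [w, x, y, z].
In Python, from cell import manip gives the robot as it stands.
- The arm moves only by the shell command python3 -m creep 'ROWS' [FORCE]. ROWS is JSON, a list of rows, each a list of 5 numbers: the shift along the tool's x, y, z in cm, then the turn about the tool's z in rad, then the opening, from 0 (shut) to 1 (fully open). In form: [[x, y, z, yaw, claw], ...]. A call has 1 to 8 rows; each row shifts and turns the commanded pose from where the row before left it, along the tool's axes as they then stand; what a row does not reach is not made up. A row lasts 1/8 s, in which the tool goes at most 62.5 mm and 10.7 degrees, less where a joint would pass 70% of its speed; a pose out of reach is approached as far as the arm can. A call with a gripper value outside its range is refused whole. The fingers move at their own pace and stop on an object; FORCE is the grip in N (left out, the last holds). Time passes only in rows, so rows that do not move let the fingers close. It gives the time, the measured TCP pose, the force, the opening and the grip force at its end, in the units of the state.
- manip.read_state(): the state, without advancing time (a new reading comes with each control period).
- manip.capture(name): name is "scene" or "top"; returns the picture (480x640x3 uint8, red, green, blue); there is no depth.
- manip.camera_model(name): a dict with "K" (3x3 intrinsics, pixels), "k1" (the pictures are not rectified: a ray, as slopes to the right and down, at radius r is drawn at 1 + k1 r^2 times it, then the intrinsics apply), "pose" (4x4, takes a point from camera to world coordinates). Camera axes: x right, y down, z forward; pixel columns grow to the right and rows downward; lengths in m; the calibration is good to about 2 mm. A picture is of the moment at which its call begins. camera_model takes no time and is no camera call.
- manip.finish_job(): hands the job in; it is judged then, once.
The state is a dict: "time": time; "qpos": joint angles; "dq": joint speeds; "tau": joint torques, N m; "ee_pos": TCP position; "tcp_rot": TCP orientation; "force": force on the tool from outside, world axes, zero at the start; "wrist_torque": the same for the moment, N m; "grip_width": finger opening in m; "grip_force": force on a finger pad.
Only numpy, scipy, OpenCV 4.12 (cv2) and the standard library are available. Lean on these libraries where they do the work, as an engineer would, in place of code of your own. Each camera call takes 0.05 s, during which the arm holds its last target. There are 200 camera calls.

## Working session

There is one attempt and no reset: what is moved stays moved. The work goes in short steps, Python scripts to look and compute and a shell command to move; the robot and the scene stay as the last step left them, time stands still between calls to the robot, and variables do not carry over. Pictures are saved under pics/ and viewed, at most 10 in all, crops included, and the job is handed in when it is done.

```bash
ls; mkdir -p pics; python3 - <<'E'
from cell import manip
import cv2,numpy as np
for n in("scene","top"):
    im=manip.capture(n); cv2.imwrite(f"pics/{n}0.png",im[:,:,::-1])
    c=manip.camera_model(n); print(n,c["K"],c["k1"],np.round(c["pose"],4))
s=manip.read_state();print(s)
E
```

```text
pics
scene [[521.79128861   0.         324.21396887]
 [  0.         521.79128861 234.29703811]
 [  0.           0.           1.        ]] -0.06554493486053015 [[ 0.7989 -0.4091  0.4408  0.1841]
 [-0.6014 -0.5379  0.5908 -0.5762]
 [-0.0046 -0.7371 -0.6758  0.662 ]
 [ 0.      0.      0.      1.    ]]
top [[515.31694038   0.         316.35058431]
 [  0.         515.31694038 241.51470672]
 [  0.           0.           1.        ]] 0.00016881064688687719 [[ 1.1000e-03 -9.9340e-01  1.1440e-01  4.4760e-01]
 [-9.9990e-01 -2.5000e-03 -1.2800e-02 -8.2200e-02]
 [ 1.3000e-02 -1.1440e-01 -9.9340e-01  1.1394e+00]
 [ 0.0000e+00  0.0000e+00  0.0000e+00  1.0000e+00]]
{'time': 0.1, 'qpos': array([-1.19089409,  0.32175588, -0.07011689,  1.45152072,  0.02258597,
        1.37079835, -0.05688871]), 'dq': array([-0.00045028, -0.00038742, -0.000277  , -0.00241989,  0.00075103,
        0.00074229,  0.00013049]), 'tau': array([-1.01654445e-03, -4.92573524e+01, -4.06236621e-01, -3.13400531e+01,
       -6.40669232e-02,  3.94377764e-02,  6.64646245e-05]), 'ee_pos': array([0.23235326, 0.60653625, 0.22158278]), 'tcp_rot': array([-1.20784990e-04,  1.81850472e-01,  9.83325830e-01, -8.38844599e-04]), 'force': array([-0.05939745,  0.64254946,  0.43808104]), 'wrist_torque': array([-0.00945092, -0.01366859, -0.03677342]), 'grip_force': 0.0, 'grip_width': 0.0868974753309141}
```

View pics/scene0.png

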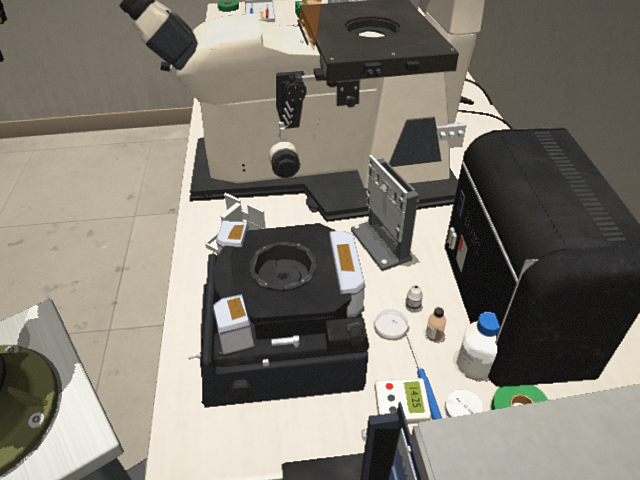

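View pics/top0.png

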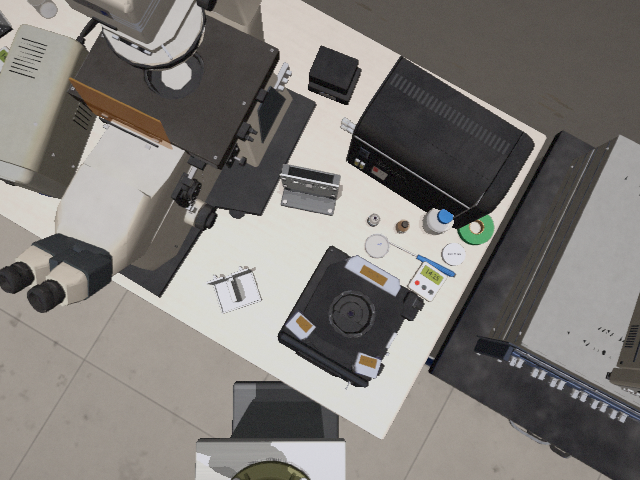

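The scene view shows the shelf at about (235,220), behind the dark station, and the stand at about (388,215). In the top view the shelf is at (238,289), with its tabs towards (215,272)–(252,267), and the stand is at (310,190). I'll enlarge these next.

```bash
python3 - <<'E'
import cv2,numpy as np
a=cv2.imread("pics/top0.png")
c1=cv2.resize(a[250:330,195:275],None,fx=5,fy=5,interpolation=cv2.INTER_CUBIC)
c2=cv2.resize(a[150:230,270:350],None,fx=5,fy=5,interpolation=cv2.INTER_CUBIC)
cv2.imwrite("pics/c1.png",np.hstack([c1,c2]))
b=cv2.imread("pics/scene0.png")
c1=cv2.resize(b[150:275,345:425],None,fx=4.5,fy=4.5,interpolation=cv2.INTER_CUBIC)
c2=cv2.resize(b[180:260,195:275],None,fx=5,fy=5,interpolation=cv2.INTER_CUBIC)
c2=cv2.copyMakeBorder(c2,0,c1.shape[0]-c2.shape[0],0,0,cv2.BORDER_CONSTANT)
cv2.imwrite("pics/c2.png",np.hstack([c1,c2]))
E
```

```text
(no output)
```

View pics/c1.png

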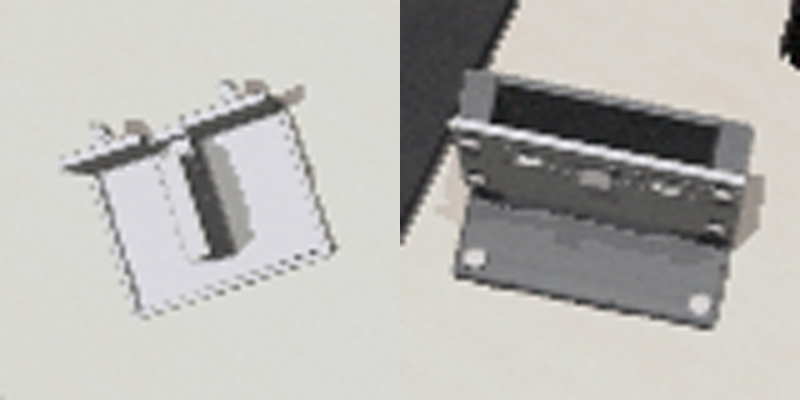

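View pics/c2.png

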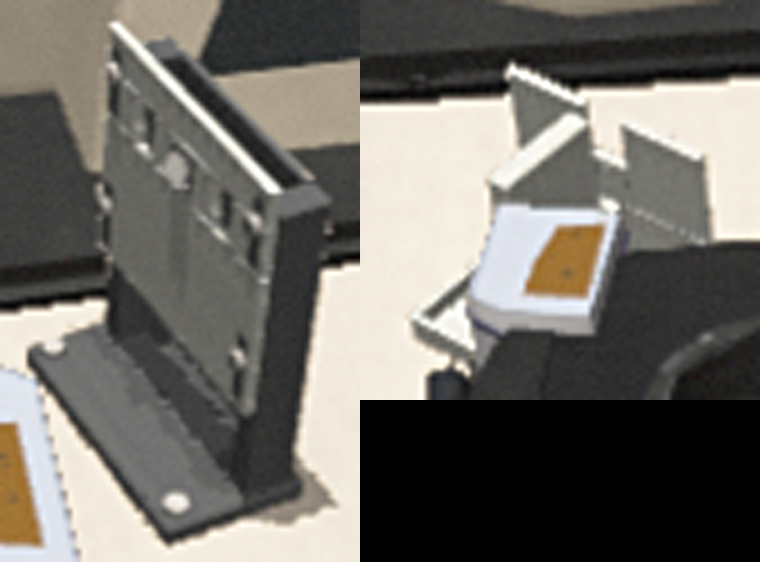

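The enlarged crops show the shelf's front lip corners, plate top and web top, and the stand's base corners, strip top edge and slots. Next I'll triangulate these points.

```bash
cat > h.py <<'E'
import numpy as np
from cell import manip
def ray(n,u,v):
    c=manip.camera_model(n);K=c["K"];P=np.array(c["pose"])
    d=np.array([(u-K[0][2])/K[0][0],(v-K[1][2])/K[1][1]]);s=d.copy()
    for _ in range(20): s=d/(1+c["k1"]*(s@s))
    r=P[:3,:3]@np.array([s[0],s[1],1]);return P[:3,3],r/np.linalg.norm(r)
def plane(n,u,v,z):
    o,r=ray(n,u,v);return o+r*(z-o[2])/r[2]
def tri(pt,ps):
    o1,r1=ray("top",*pt);o2,r2=ray("scene",*ps)
    A=np.c_[r1,-r2];t=np.linalg.lstsq(A,o2-o1,rcond=None)[0]
    p,q=o1+t[0]*r1,o2+t[1]*r2
    return (p+q)/2,np.linalg.norm(p-q)
E
python3 - <<'E'
from h import *
np.set_printoptions(precision=4,suppress=True)
t=lambda x,y:(195+x/5-.4,250+y/5-.4)
t2=lambda x,y:(270+x/5-.4,150+y/5-.4)
s1=lambda x,y:(345+x/4.5-.4,150+y/4.5-.4)
s2=lambda x,y:(195+x/5-.4,180+y/5-.4)
print("SHELF front lip",plane("top",*t(140,318),.012),plane("top",*t(335,250),.012))
print("plate top ",plane("top",*t(65,160),.082),plane("top",*t(272,97),.082))
print("web top corners",[plane("top",*t(*p),.088) for p in((188,258),(212,262),(186,142),(162,150))])
print("tri plateL,R",tri(t(65,165),s2(148,68)),tri(t(275,97),s2(345,160)))
print("tri webfront",tri(t(200,260),s2(137,186)), "back",tri(t(174,148),s2(218,118)))
print("STAND base front",plane("top",*t2(55,275),.01),plane("top",*t2(312,327),.01),
 plane("scene",*s1(30,352),.01),plane("scene",*s1(168,542),.01))
print("strip top",tri(t2(52,122),s1(112,22)),tri(t2(345,180),s1(278,190)))
L=np.array(tri(t2(52,122),s1(112,22))[0]);R=np.array(tri(t2(345,180),s1(278,190))[0])
# strip plane, slots from scene
n=np.cross(R-L,[0,0,1.]);n/=np.linalg.norm(n)
for nm,p in dict(s1top=(148,106),s1bot=(148,152),s2top=(222,185),s2bot=(224,236),pawl=(178,168)).items():
    o,r=ray("scene",*s1(*p)); q=o+r*((L-o)@n)/(r@n); print(nm,q, (q-L)@((R-L)/np.linalg.norm(R-L)))
E
```

```text
SHELF front lip [0.4209 0.1059 0.012 ] [0.4502 0.022  0.012 ]
plate top  [0.4865 0.1261 0.082 ] [0.5124 0.0422 0.082 ]
web top corners [array([0.4468, 0.0743, 0.088 ]), array([0.4452, 0.0646, 0.088 ]), array([0.4936, 0.0761, 0.088 ]), array([0.4904, 0.0857, 0.088 ])]
tri plateL,R (array([0.4841, 0.1259, 0.0838]), np.float64(0.0006867019941204889)) (array([0.513 , 0.0405, 0.0826]), np.float64(0.001437767854206319))
tri webfront (array([0.4471, 0.0693, 0.0854]), np.float64(0.0024493869369683332)) back (array([0.4897, 0.0819, 0.0864]), np.float64(0.003475121595011814))
STAND base front [ 0.6601 -0.0172  0.01  ] [ 0.6371 -0.1314  0.01  ] [ 0.6606 -0.0225  0.01  ] [ 0.6337 -0.139   0.01  ]
strip top (array([ 0.6922, -0.0246,  0.162 ]), np.float64(0.0012995979763830272)) (array([ 0.6698, -0.1383,  0.1624]), np.float64(0.0017542156584508576))
s1top [ 0.6863 -0.0548  0.143 ] 0.03064553252957885
s1bot [ 0.6858 -0.0572  0.1231] 0.03306928706996893
s2top [ 0.676  -0.1068  0.1424] 0.08368407397272916
s2bot [ 0.6751 -0.1114  0.1222] 0.08827423055656453
pawl [ 0.6817 -0.0781  0.1301] 0.05439327625375185
```

The measurements agree with the sizes given: the strip is 116 mm wide with its top at z 0.162, so the slot edges are at about 0.122. Before moving I'll check the obstacles.

```bash
python3 - <<'E'
from h import *
np.set_printoptions(precision=3,suppress=True)
for n,a,b in (("stage far-right",(280,45),(457,52)),("stage near",(215,167),(327,68)),("stage left",(72,88),(313,38)),("knob near",(207,217),(286,160)),("stationL",(332,248),(235,228))):
    print(n,*tri(a,b))
for n,u,v,z in (("eye",45,295,.41),("eye2",15,278,.41),("stationTL",332,248,.15),("stationclip",290,325,.17),("stationBL",280,345,.15)): print(n,plane("top",u,v,z))
# plan
p=np.array([.233,.607]);g=np.array([.468,.0745]);d=g-p
for a in(159,198.5):
    x=np.array([np.cos(np.radians(a)),np.sin(np.radians(a))]);y=np.array([x[1],-x[0]])
    print(a,d@x,d@y)
E
```

```text
stage far-right [ 0.882 -0.028  0.297] 0.006414518719672988
stage near [0.675 0.077 0.285] 0.006389877513320572
stage left [0.85  0.363 0.203] 0.01127391921458119
knob near [0.618 0.127 0.099] 0.002080386050860702
stationL [ 0.474 -0.1    0.195] 0.14754301722421528
eye [0.455 0.288 0.41 ]
eye2 [0.479 0.331 0.41 ]
stationTL [ 0.549 -0.125  0.15 ]
stationclip [ 0.403 -0.046  0.17 ]
stationBL [ 0.365 -0.027  0.15 ]
159 -0.41022233335971475 -0.4129151089666144
198.5 -0.05389132943774545 -0.5795489406524977
```

```bash
python3 -m creep '[[0,0,-6,-0.17,1],[0,0,-6,-0.17,1],[0,0,-6,-0.17,1],[0,0,-6,-0.17,1],[0,0,-3,0,1]]'
```

```text
time: 0.72
ee_pos: [0.2326, 0.607, 0.4963]
tcp_rot: [0.001, -0.157, 0.988, 0.002]
force: [-0.0, -0.7, 0.0]
grip_width: 0.0872
grip_force: 0.0
```

```bash
python3 -m creep '[[-0.5,-5.8,0,0,1],[-0.5,-5.8,0,0,1],[-0.5,-5.8,0,0,1],[-0.5,-5.8,0,0,1],[-0.5,-5.8,0,0,1],[-0.5,-5.8,0,0,1],[-0.5,-5.8,0,0,1],[-0.5,-5.8,0,0,1]]' && python3 -m creep '[[-0.7,-5.8,0,0,1],[-0.7,-5.8,0,0,1],[0,0,0,0,1],[0,0,0,0,1]]'
```

```text
time: 1.72
ee_pos: [0.4143, 0.1761, 0.4923]
tcp_rot: [-0.0, -0.156, 0.988, 0.0]
force: [0.3, -0.1, -0.2]
grip_width: 0.0871
grip_force: 0.0
time: 2.22
ee_pos: [0.4629, 0.0727, 0.4922]
tcp_rot: [-0.0, -0.157, 0.988, 0.0]
force: [0.4, 0.9, -0.0]
grip_width: 0.0871
grip_force: 0.0
```

```bash
python3 -m creep '[[-0.5,0,6,0,1],[0,0,6,0,1],[0,0,6,0,1],[0,0,6,0,1],[0,0,6,0,1],[0,0,6,0,1],[0,0,2,0,1],[0,0,0,0,1]]' && python3 - <<'E'
from cell import manip
import cv2
a=manip.capture("top")[:,:,::-1];b=manip.capture("scene")[:,:,::-1]
import numpy as np
c=[cv2.resize(a[230:330,190:290],(400,400),interpolation=2),cv2.resize(b[150:250,180:280],(400,400),interpolation=2)]
cv2.imwrite("pics/g1.png",np.hstack(c))
E
```

```text
time: 3.22
ee_pos: [0.4659, 0.0749, 0.1108]
tcp_rot: [-0.002, -0.158, 0.987, -0.0]
force: [0.8, -0.2, 0.6]
grip_width: 0.087
grip_force: 0.0
```

View pics/g1.png

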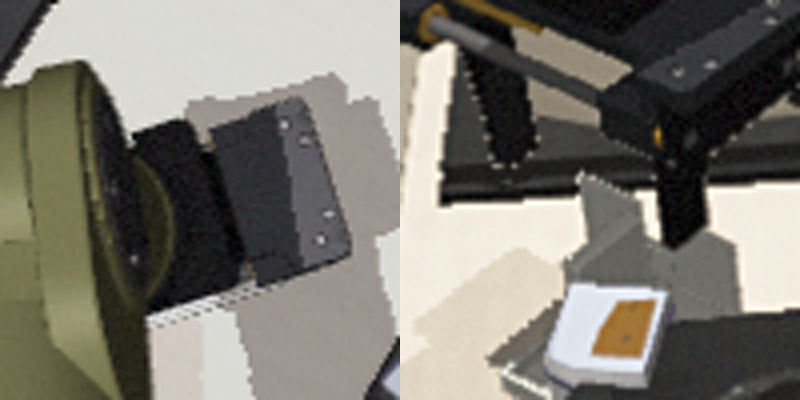

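The fingers straddle the web, one on each side (left finger at about (510,150), right at (685,240)). I'll descend and grip.

```bash
python3 -m creep '[[0,0,3,0,1],[0,0,2,0,1],[0,0,1.2,0,1],[0,0,0,0,1],[0,0,0,0,0.4],[0,0,0,0,0.2]]' 40 && python3 -m creep '[[0,0,0,0,0],[0,0,0,0,0],[0,0,0,0,0],[0,0,0,0,0]]'
```

```text
time: 4.08
ee_pos: [0.4687, 0.0739, 0.0515]
tcp_rot: [0.001, -0.156, 0.988, 0.0]
force: [-0.2, -0.3, -0.4]
grip_width: 0.0742
grip_force: 0.0
time: 4.58
ee_pos: [0.4679, 0.0736, 0.0505]
tcp_rot: [0.0, -0.156, 0.988, 0.0]
force: [-0.2, -0.4, 0.9]
grip_width: 0.035
grip_force: 0.0
```

```bash
python3 -m creep '[[0,0,0,0,0],[0,0,0,0,0],[0,0,0,0,0],[0,0,0,0,0],[0,0,0,0,0],[0,0,0,0,0]]'
```

```text
time: 5.32
ee_pos: [0.4679, 0.0737, 0.0506]
tcp_rot: [0.0, -0.156, 0.988, 0.0]
force: [-0.1, 1.0, 0.2]
grip_width: 0.0094
grip_force: 40.0
```

```bash
python3 -m creep '[[0,0,-2,0,0],[0,0,-4,0,0],[0,0,-5,0,0],[0,0,-5,0.17,0],[0,0,-4,0.17,0],[0,0,0,0.17,0],[0,0,0,0,0]]' && python3 -m creep '[[-4.1,-2.75,0,0,0],[-4.1,-2.75,0,0,0],[-4.1,-2.75,0,0,0],[-4.1,-2.75,0,0,0],[0,0,0,0,0],[0,0,0,0,0]]'
```

```text
time: 6.2
ee_pos: [0.4677, 0.0732, 0.2503]
tcp_rot: [-0.0, 0.097, 0.995, -0.0]
force: [-0.5, 0.2, -2.6]
grip_width: 0.0099
grip_force: 40.0
time: 6.95
ee_pos: [0.6065, -0.0658, 0.2491]
tcp_rot: [-0.002, 0.097, 0.995, -0.0]
force: [0.2, 0.6, -2.1]
grip_width: 0.0101
grip_force: 40.0
```

```bash
python3 -m creep '[[0,0,4,0,0],[0,0,4,0,0],[0,0,3,0,0],[0,0,1,0,0],[0,0,0,0,0],[0,0,0,0,0]]' && python3 - <<'E'
from cell import manip
import cv2
import numpy as np
a=manip.capture("top")[:,:,::-1];b=manip.capture("scene")[:,:,::-1]
cv2.imwrite("pics/top2.png",a);cv2.imwrite("pics/scene2.png",b)
c=[cv2.resize(a[150:250,260:360],(400,400),interpolation=2),cv2.resize(b[130:230,330:430],(400,400),interpolation=2)]
cv2.imwrite("pics/g2.png",np.hstack(c))
E
```

```text
time: 7.7
ee_pos: [0.6084, -0.066, 0.1323]
tcp_rot: [0.001, 0.097, 0.995, 0.0]
force: [-0.9, 0.1, -2.8]
grip_width: 0.0101
grip_force: 40.0
```

View pics/g2.png

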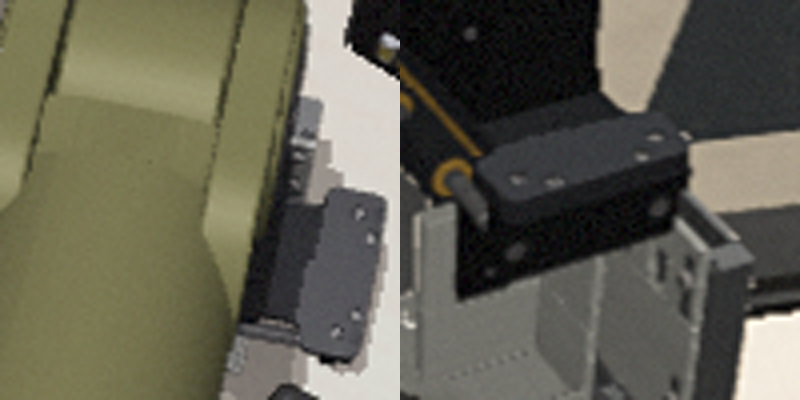

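The scene crop shows the shelf plate facing the strip, with the strip's right slot still visible at about (660,265). The gripper hides the hooks, so I'll go on by feel.

```bash
python3 -m creep '[[-1,0,0.2,0,0],[-1,0,0,0,0],[0,0,0,0,0],[-0.3,0,0,0,0],[0,0,0,0,0],[0,0,0,0,0]]' && python3 -m creep '[[-0.3,0,0,0,0],[0,0,0,0,0],[0,0,0,0,0]]' && python3 -m creep '[[-0.2,0,0,0,0],[0,0,0,0,0],[0,0,0,0,0]]'
```

```text
time: 8.55
ee_pos: [0.6298, -0.0706, 0.1286]
tcp_rot: [-0.0, 0.098, 0.995, 0.0]
force: [-0.3, -0.2, -1.9]
grip_width: 0.0098
grip_force: 40.0
time: 8.93
ee_pos: [0.6329, -0.0712, 0.1286]
tcp_rot: [-0.0, 0.098, 0.995, 0.0]
force: [0.2, -0.2, -2.5]
grip_width: 0.0097
grip_force: 40.0
time: 9.3
ee_pos: [0.6342, -0.0714, 0.1282]
tcp_rot: [-0.001, 0.098, 0.995, 0.0]
force: [-3.0, 0.2, -0.8]
grip_width: 0.0096
grip_force: 40.0
```

```bash
python3 -m creep '[[0.4,0,0,0,0],[0,0,-0.2,0,0],[0,0,0,0,0],[-0.4,0,0,0,0],[0,0,0,0,0],[0,0,0,0,0]]' && python3 -m creep '[[-0.2,0,0,0,0],[0,0,0,0,0],[0,0,0,0,0]]'
```

```text
time: 10.05
ee_pos: [0.6349, -0.0717, 0.1304]
tcp_rot: [-0.0, 0.098, 0.995, -0.0]
force: [0.0, -0.1, -2.9]
grip_width: 0.0095
grip_force: 40.0
time: 10.42
ee_pos: [0.6368, -0.072, 0.1306]
tcp_rot: [0.0, 0.098, 0.995, 0.0]
force: [-0.2, -0.3, -2.1]
grip_width: 0.0096
grip_force: 40.0
```

Free now, so the noses are going in. I'll carry on.

```bash
python3 -m creep '[[-0.2,0,0,0,0],[0,0,0,0,0],[0,0,0,0,0]]' && python3 -m creep '[[-0.2,0,0,0,0],[0,0,0,0,0],[0,0,0,0,0]]'
```

```text
time: 10.8
ee_pos: [0.6388, -0.0724, 0.1306]
tcp_rot: [0.0, 0.098, 0.995, 0.0]
force: [-0.1, 0.3, -1.9]
grip_width: 0.0097
grip_force: 40.0
time: 11.18
ee_pos: [0.6407, -0.0728, 0.1306]
tcp_rot: [0.0, 0.098, 0.995, 0.0]
force: [-0.3, 0.6, -2.3]
grip_width: 0.0095
grip_force: 40.0
```

```bash
python3 -m creep '[[-0.2,0,0,0,0],[0,0,0,0,0],[0,0,0,0,0]]' && python3 -m creep '[[-0.15,0,0,0,0],[0,0,0,0,0],[0,0,0,0,0]]'&& python3 -m creep '[[-0.1,0,0,0,0],[0,0,0,0,0],[0,0,0,0,0]]'
```

```text
time: 11.55
ee_pos: [0.6418, -0.0729, 0.1301]
tcp_rot: [-0.001, 0.098, 0.995, 0.0]
force: [-4.0, 0.5, -0.8]
grip_width: 0.0097
grip_force: 40.0
time: 11.92
ee_pos: [0.6436, -0.0733, 0.1302]
tcp_rot: [-0.001, 0.098, 0.995, 0.0]
force: [-4.4, 1.0, -2.3]
grip_width: 0.0095
grip_force: 40.0
time: 12.3
ee_pos: [0.6441, -0.0734, 0.1301]
tcp_rot: [-0.001, 0.098, 0.995, 0.0]
force: [-7.0, 1.8, -1.7]
grip_width: 0.0098
grip_force: 40.0
```

```bash
python3 -m creep '[[-0.1,0,0,0,0],[0,0,0,0,0],[0,0,0,0,0]]' && python3 -m creep '[[-0.1,0,0,0,0],[0,0,0,0,0],[0,0,0,0,0]]'
```

```text
time: 12.68
ee_pos: [0.6442, -0.0733, 0.1301]
tcp_rot: [-0.002, 0.098, 0.995, 0.0]
force: [-8.6, 1.8, 0.3]
grip_width: 0.0096
grip_force: 40.0
time: 13.05
ee_pos: [0.6443, -0.0733, 0.1301]
tcp_rot: [-0.003, 0.098, 0.995, 0.001]
force: [-11.7, 2.6, 2.1]
grip_width: 0.0093
grip_force: 40.0
```

Travel since the first contact was 10.3 mm, which matches the hook body's 10.2 mm. The pawl was felt 3 mm before the stop. So the plate is against the strip, and I'll ease off slightly and go down.

```bash
python3 -m creep '[[0.15,0,0,0,0],[0,0,0.15,0,0],[0,0,0,0,0],[0,0,0,0,0]]' && python3 -m creep '[[0,0,0.2,0,0],[0,0,0,0,0],[0,0,0,0,0]]'
```

```text
time: 13.55
ee_pos: [0.6441, -0.0734, 0.1288]
tcp_rot: [-0.002, 0.098, 0.995, 0.0]
force: [-8.2, 1.3, 0.0]
grip_width: 0.0099
grip_force: 40.0
time: 13.92
ee_pos: [0.6441, -0.0735, 0.1267]
tcp_rot: [-0.002, 0.098, 0.995, 0.0]
force: [-7.1, 1.4, -0.2]
grip_width: 0.0099
grip_force: 40.0
```

```bash
python3 -m creep '[[0,0,0.2,0,0],[0,0,0,0,0],[0,0,0,0,0]]' && python3 -m creep '[[0,0,0.2,0,0],[0,0,0,0,0],[0,0,0,0,0]]'
```

```text
time: 14.3
ee_pos: [0.6442, -0.0736, 0.125]
tcp_rot: [-0.002, 0.098, 0.995, 0.0]
force: [-8.9, 1.6, 1.5]
grip_width: 0.0096
grip_force: 40.0
time: 14.68
ee_pos: [0.6442, -0.0736, 0.1234]
tcp_rot: [-0.002, 0.098, 0.995, 0.0]
force: [-9.5, 1.3, 2.2]
grip_width: 0.0097
grip_force: 40.0
```

```bash
python3 -m creep '[[0,0,0.2,0,0],[0,0,0,0,0],[0,0,0,0,0]]' && python3 -m creep '[[0,0,0.2,0,0],[0,0,0,0,0],[0,0,0,0,0]]'
```

```text
time: 15.05
ee_pos: [0.6442, -0.0736, 0.1215]
tcp_rot: [-0.001, 0.098, 0.995, 0.0]
force: [-10.8, 1.6, 3.6]
grip_width: 0.0097
grip_force: 40.0
time: 15.42
ee_pos: [0.6441, -0.0736, 0.1188]
tcp_rot: [-0.002, 0.098, 0.995, 0.0]
force: [-8.6, 1.1, 0.2]
grip_width: 0.0098
grip_force: 40.0
```

```bash
python3 -m creep '[[0,0,0.15,0,0],[0,0,0,0,0],[0,0,0,0,0]]' && python3 -m creep '[[0,0,0.1,0,0],[0,0,0,0,0],[0,0,0,0,0]]'
```

```text
time: 15.8
ee_pos: [0.6443, -0.0736, 0.1173]
tcp_rot: [-0.002, 0.098, 0.995, 0.0]
force: [-8.1, 0.7, 0.1]
grip_width: 0.0098
grip_force: 40.0
time: 16.18
ee_pos: [0.6442, -0.0736, 0.1165]
tcp_rot: [-0.002, 0.098, 0.995, 0.0]
force: [-9.2, 1.9, 0.7]
grip_width: 0.0099
grip_force: 40.0
```

```bash
python3 -m creep '[[0,0,0.1,0,0],[0,0,0,0,0],[0,0,0,0,0]]' && python3 -m creep '[[0,0,0.1,0,0],[0,0,0,0,0],[0,0,0,0,0]]'
```

```text
time: 16.55
ee_pos: [0.6443, -0.0736, 0.1164]
tcp_rot: [-0.001, 0.098, 0.995, 0.0]
force: [-10.0, 1.0, 5.1]
grip_width: 0.0097
grip_force: 40.0
time: 16.92
ee_pos: [0.6443, -0.0736, 0.1163]
tcp_rot: [-0.001, 0.098, 0.995, 0.001]
force: [-12.8, 2.7, 8.9]
grip_width: 0.0095
grip_force: 40.0
```

```bash
python3 -m creep '[[0.15,0,0,0,0],[0,0,0,0,0],[0,0,0,0,0]]' && python3 -m creep '[[0.05,0,0.15,0,0],[0,0,0,0,0],[0,0,0,0,0]]' && python3 - <<'E'
from cell import manip
import cv2
import numpy as np
a=manip.capture("top")[:,:,::-1];b=manip.capture("scene")[:,:,::-1]
cv2.imwrite("pics/scene3.png",b)
c=[cv2.resize(a[150:250,260:360],(400,400),interpolation=2),cv2.resize(b[130:230,330:430],(400,400),interpolation=2)]
cv2.imwrite("pics/g3.png",np.hstack(c))
E
```

```text
time: 17.3
ee_pos: [0.6442, -0.0736, 0.1163]
tcp_rot: [0.0, 0.098, 0.995, 0.0]
force: [-6.9, 1.3, 6.8]
grip_width: 0.0098
grip_force: 40.0
time: 17.68
ee_pos: [0.6443, -0.0736, 0.1162]
tcp_rot: [0.001, 0.098, 0.995, 0.001]
force: [-9.1, 2.0, 9.4]
grip_width: 0.0099
grip_force: 40.0
```

View pics/g3.png

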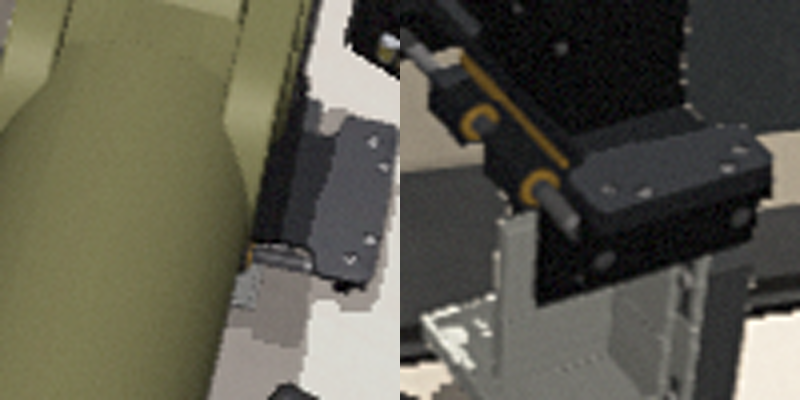

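The plate sits flush with the strip. I'll relax the forward push, then press again and test the latch by lifting gently.

```bash
python3 -m creep '[[0.2,0,0,0,0],[0,0,0,0,0],[0,0,0,0,0]]' && python3 -m creep '[[0.1,0,0.15,0,0],[0,0,0,0,0],[0,0,0,0,0]]'&& python3 -m creep '[[0,0,0.15,0,0],[0,0,0,0,0],[0,0,0,0,0]]'
```

```text
time: 18.15
ee_pos: [0.644, -0.0735, 0.1161]
tcp_rot: [0.003, 0.098, 0.995, 0.0]
force: [-4.4, 1.3, 7.6]
grip_width: 0.0096
grip_force: 40.0
time: 18.52
ee_pos: [0.6439, -0.0735, 0.116]
tcp_rot: [0.004, 0.098, 0.995, 0.0]
force: [-4.7, 0.8, 12.6]
grip_width: 0.01
grip_force: 40.0
time: 18.9
ee_pos: [0.6439, -0.0735, 0.1159]
tcp_rot: [0.004, 0.098, 0.995, 0.001]
force: [-8.3, 0.9, 17.7]
grip_width: 0.0101
grip_force: 40.0
```

```bash
python3 -m creep '[[0,0,-0.4,0,0],[0,0,0,0,0],[0,0,0,0,0]]' && python3 -m creep '[[0,0,-0.2,0,0],[0,0,0,0,0],[0,0,0,0,0]]'&& python3 -m creep '[[0,0,-0.15,0,0],[0,0,0,0,0],[0,0,0,0,0]]'
```

```text
time: 19.27
ee_pos: [0.6431, -0.0733, 0.1159]
tcp_rot: [0.003, 0.098, 0.995, -0.0]
force: [-0.2, -0.5, 5.7]
grip_width: 0.01
grip_force: 40.0
time: 19.65
ee_pos: [0.6428, -0.0731, 0.1164]
tcp_rot: [0.002, 0.098, 0.995, -0.0]
force: [5.2, 0.1, -1.1]
grip_width: 0.0099
grip_force: 40.0
time: 20.02
ee_pos: [0.6428, -0.0731, 0.1173]
tcp_rot: [0.002, 0.098, 0.995, -0.0]
force: [6.4, -0.5, -3.2]
grip_width: 0.0096
grip_force: 40.0
```

```bash
python3 -m creep '[[-0.2,0,-0.1,0,0],[0,0,0,0,0],[0,0,0,0,0]]' && python3 -m creep '[[0,0,-0.15,0,0],[0,0,0,0,0],[0,0,0,0,0]]'
```

```text
time: 20.4
ee_pos: [0.6429, -0.0732, 0.1176]
tcp_rot: [0.0, 0.098, 0.995, -0.0]
force: [4.8, -0.4, -8.8]
grip_width: 0.0099
grip_force: 40.0
time: 20.78
ee_pos: [0.6428, -0.0731, 0.1178]
tcp_rot: [-0.0, 0.098, 0.995, -0.0]
force: [8.4, -1.6, -14.5]
grip_width: 0.0098
grip_force: 40.0
```

Lifting is held firmly 1–1.5 mm above home, so the latch has snapped out over the bar. I'll settle the shelf down again, relax and release.

```bash
python3 -m creep '[[-0.2,0,0.3,0,0],[0,0,0.2,0,0],[0,0,0,0,0],[0,0,0,0,0]]' && python3 -m creep '[[-0.1,0,0.15,0,0],[0,0,0,0,0],[0,0,0,0,0]]'
```

```text
time: 21.28
ee_pos: [0.644, -0.0734, 0.1163]
tcp_rot: [-0.001, 0.098, 0.995, 0.0]
force: [-4.1, 1.5, 5.8]
grip_width: 0.0099
grip_force: 40.0
time: 21.65
ee_pos: [0.6441, -0.0734, 0.1161]
tcp_rot: [-0.001, 0.098, 0.995, 0.001]
force: [-9.7, 2.1, 13.6]
grip_width: 0.0096
grip_force: 40.0
```

```bash
python3 -m creep '[[0.2,0,-0.3,0,0],[0,0,0,0,0],[0,0,0,0,0]]' && python3 -m creep '[[0.05,0,-0.1,0,0.1],[0,0,0,0,0.15],[0,0,0,0,0.2],[0,0,0,0,0.35],[0,0,0,0,0.5],[0,0,0,0,0.5]]'
```

```text
time: 22.02
ee_pos: [0.6436, -0.0733, 0.1164]
tcp_rot: [-0.0, 0.098, 0.995, 0.0]
force: [-1.9, -0.2, -0.7]
grip_width: 0.0098
grip_force: 40.0
time: 22.78
ee_pos: [0.6432, -0.0732, 0.1176]
tcp_rot: [0.0, 0.098, 0.995, 0.0]
force: [-0.5, 0.5, -0.9]
grip_width: 0.0384
grip_force: 0.0
```

```bash
python3 -m creep '[[0,0,-1,0,0.5],[0,0,-2,0,0.5],[0,0,-3,0,0.5],[2,0,-2,0,0.5],[5,0,-2,0,0.5],[6,0,-3,0,0.5],[5,0,-3,0,0.5],[0,0,0,0,0.5]]' && python3 -m creep '[[0,4,-5,0,0.5],[0,5,-5,0,0.5],[0,5,-5,0,0.5],[0,5,0,0,0.5],[0,5,0,0,0.5],[0,0,0,0,0.5]]' && python3 - <<'E'
from cell import manip
import cv2
import numpy as np
a=manip.capture("top")[:,:,::-1];b=manip.capture("scene")[:,:,::-1]
cv2.imwrite("pics/top4.png",a);cv2.imwrite("pics/scene4.png",b)
c=[cv2.resize(a[150:250,260:360],(400,400),interpolation=2),cv2.resize(b[130:230,330:430],(400,400),interpolation=2)]
cv2.imwrite("pics/g4.png",np.hstack(c))
E
```

```text
time: 23.78
ee_pos: [0.4702, -0.0388, 0.2805]
tcp_rot: [0.004, 0.097, 0.995, 0.002]
force: [0.5, -0.1, 0.9]
grip_width: 0.0433
grip_force: 0.0
time: 24.52
ee_pos: [0.515, 0.189, 0.4112]
tcp_rot: [-0.001, 0.094, 0.996, -0.0]
force: [0.7, 0.3, -0.4]
grip_width: 0.0436
grip_force: 0.0
```

View pics/g4.png

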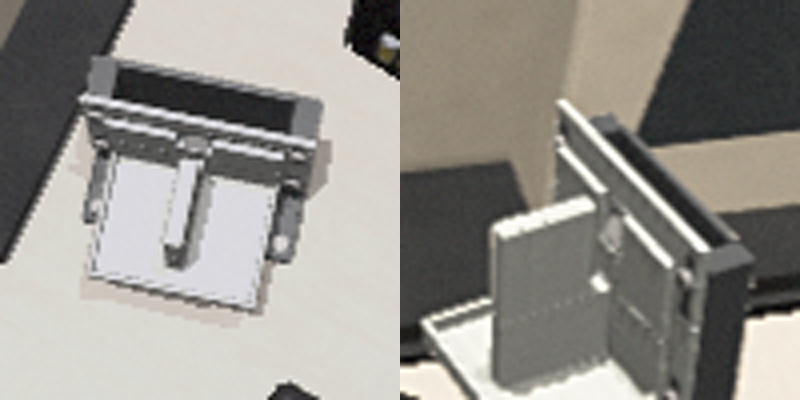

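View pics/scene4.png

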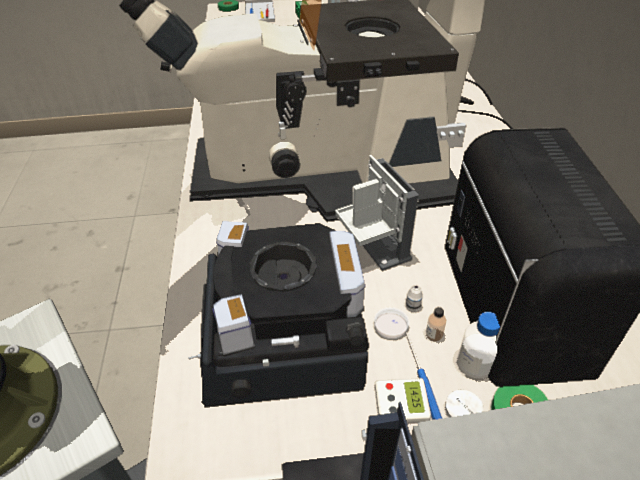

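The shelf hangs level and flush with the strip. The pawl stands out in the notch above the bar (crop (613,230)), and the objective (415,297), dropper (436,323) and dish (392,323) haven't moved.

```bash
python3 -c "
from cell import manip
print(manip.finish_job())"
```

```text
the job is handed in; nothing more can be done
None
```

The shelf is hung with both tabs through the slots, pressed fully home with the latch snapped out over its bar, then released; the objective, dropper bottle and dish stand where they were, and the job was handed in at about 25 s.

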